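# Set the indexing turntable for the next hole

### The job

Gently push the steel peg of the aluminium disc round with a fingertip, without gripping it, until the dark index mark on the disc lines up with the one long scale line that ends in a round stud, then move clear. The disc must stay down on its scale, the wooden cube on it must ride along where it stands, and nothing is to be picked up or knocked about.

Things in the scene. Friction and masses are not known exactly. Their poses are not given: they have to be found in the camera images.
- dial_centre (a point): centre of the aluminium turning disc of the indexing turntable, on its top face (31 mm above the table). The disc is 172 mm in diameter, 6.5 mm thick, lies level and turns about the upright axis through this point. It lies on a light wooden scale disc (248 mm in diameter, top face 24 mm above the table) on a 250 mm square plywood base 18 mm thick; scale and base are fixed to the table. Site x axis points along the disc's index mark, z up
- index_mark (a point): outer end of the index mark, 84 mm from the disc's centre, on the disc's top face: one dark radial line 38 mm long and 4 mm wide, on the side of the disc opposite the peg, reaching to the rim. It turns with the disc
- target_line (a point): inner end of the target line of the scale, 84 mm from the disc's axis, 24 mm above the table (just under the disc's rim). The target is the only long line (26 mm long, starting 2 mm outside the rim, 4 mm wide), with a steel stud 10 mm across at its outer end; all other scale lines, each 10 degrees, are 9 mm long and 1.5 mm wide. Fixed. Lined up means the index mark's end stands straight over this point
- push_peg (a point): middle of the upright steel push peg fixed to the disc, 14 mm in diameter, from the disc's face (31 mm above the table) to 65 mm above the table; its axis is 65 mm from the disc's centre, exactly opposite the index mark. It takes about 3.5 N sideways to turn the disc by it; the disc stops where it is left
- dial (a joint): angle of the disc against the plywood base, rad, growing anticlockwise seen from above; it can be turned either way, more than a whole turn. (The angle of the target line differs from start to start.)
- dial_lift (a joint): height by which the disc is lifted off its seat, m: 0 when it lies down. It is held down only by its weight (0.6 kg)
- block_center (a point): centre of a loose 40 mm pine cube (about 30 to 65 g) that stands freely on the middle of the disc, top 71 mm above the table; it turns with the disc
- done_block_center (a point): centre of a finished 40 mm pine cube standing on the table beside the turntable: leave alone
- jar_center (a point): centre of a closed jar, 56 mm in diameter and 70 mm high, on the table beside the turntable: leave alone
- hammer_grip (a point): grip of a small hammer lying on the table beside the turntable: leave alone
- driver_grip (a point): handle of a screwdriver lying on the table beyond the turntable: leave alone

How it is judged (in metres and radians):
At the end, for the whole second after the job is handed in: From above, the index mark's outer end is within 4 mm of the target line's inner end; the disc is at rest, lifted under 3 mm; the cube stands upright on it within 15 mm of its centre; the other cube, jar, hammer and screwdriver are within 20 mm of where they began (horizontal distance between index_mark and target_line below 0.004 m and velocity of joint dial between -0.03 and 0.03 rad/s and value of joint dial_lift below 0.003 m and horizontal distance between block_center and dial_centre below 0.015 m and z of block_center in the frame of dial_centre between 0.016 and 0.024 m and angle between block_center's own z axis and vertical below 0.1 rad and distance of each of done_block_center, jar_center, hammer_grip, driver_grip from where it was at the start of the episode below 0.02 m); the robot touches nothing.
It fails at once if the disc is lifted more than 5 mm off its seat (value of joint dial_lift above 0.005 m).
It fails at once if the cube on the disc is lifted, or shoved more than 20 mm off the middle (horizontal distance between block_center and dial_centre above 0.02 m or z of block_center in the frame of dial_centre above 0.03 m).
It fails at once if the disc or its peg is gripped or rammed (the fingers press on it with more than 30 N in all) (contact force between the fingers and dial above 30 N).
It fails at once if one of the things beside the turntable is displaced more than 20 mm (distance of any of done_block_center, jar_center, hammer_grip, driver_grip from where it was at the start of the episode above 0.02 m).
It also fails if it takes over 58 s, if anything falls off the work surface, if the arm or the gripper's body presses on something with over 40 N, if the wrist force passes 120 N, or if a joint passes its speed limit or range.

### The arm

A 6-joint arm with a two-finger parallel gripper is mounted at the origin on the work surface. World frame = base frame: x ahead of the robot, y to its left, z up, the work surface at z = 0. Lengths are in mm, angles in rad, forces in N, time in s.
With the tool pointing down it reaches from about 225 to 875 mm from the base axis. Payload 3.4 kg.
Tool frame: the origin (TCP) lies between the finger pads; the fingertips stand 14 mm ahead of it and the grasp point (between the pads) lies 5 mm behind it; z points along the fingers, y is the line along which they close (so a half turn about z gives the same grasp; the last joint's range is limited). The gripper opens to 85 mm and grips with 20 to 120 N. Pads are 22 mm wide; open, the fingers measure 114 mm over their backs; the gripper's body (76 mm by 85 mm) begins 54 mm behind the grasp point. The pads swing forward as they close: fully open they stand 13 mm farther back than shut.
Start: joints at [1.109, 0.276, 1.505, -0, 1.361, -0.121], TCP at [192.207, 541.96, 223.028] pointing down, gripper open.
Joint ranges: [-2.89, 2.89], [-0.75, 2.08], [0.22, 2.7], [-1.18, 4.32], [0.11, 2.71], [-2.7, 2.7]. Speed limits (rad/s): [2.57, 2.57, 3.14, 3.14, 3.14, 3.14].

### API

Orientations are given as a 3x3 rotation matrix whose columns are the frame's x, y, z axes.
In Python, from bench import * gives the robot as it stands.
- The arm moves only by the tool servo_tool, never from a script. Its argument "increments" is a list that holds one entry, the list of rows, each a list of 4 numbers: the shift along the tool's x, y, z in m, then the turn about the tool's z in degrees. A call has exactly 8 rows; each row shifts and turns the commanded pose from where the row before left it, along the tool's axes as they then stand; what a row does not reach is not made up. A row lasts 1/10 s, in which the tool goes at most 50 mm and 8.59 degrees, less where a joint would pass 70% of its speed; a pose out of reach is approached as far as the arm can. A call is refused whole if a number of a shift passes 0.05 or a number of a turn 8.59, either way. A call with a gripper value outside its range is refused whole. "claw" is the opening, from 0 (shut) to 1 (fully open), set as the call begins (left out, the last holds). The fingers move at their own pace and stop on an object; "newtons" is the grip in N (left out, the last holds). Time passes only in rows, so rows that do not move let the fingers close, or fill a call up. It gives the time, the measured TCP pose, the force, the opening and the grip force at its end, in the units of the state.
- read_state(): the state, without advancing time (a new reading comes with each control period).
- snapshot(name): name is "side" or "top"; returns the picture (480x640x3 uint8, blue, green, red); there is no depth.
- camera_params(name): a dict with "fx", "fy", "cx", "cy" (pixels), "distortion" ([k1, k2, p1, p2, k3] as OpenCV has them; the pictures are not rectified), "world_from_camera" (4x4, takes a point from camera to world coordinates). Camera axes: x right, y down, z forward; pixel columns grow to the right and rows downward; lengths in mm; the calibration is good to about 2 mm. A picture is of the moment at which its call begins. camera_params takes no time and is no camera call.
- sign_off(): hands the job in; it is judged then, once.
The state is a dict: "t": time; "q": joint angles; "qvel": joint speeds; "joint_efforts": joint torques, N m; "tcp_pos": TCP position; "tcp_rot": TCP orientation; "force": force on the tool from outside, world axes, zero at the start; "ft_torque": the same for the moment, N m; "grip_width": finger opening in mm; "grip_force": force on a finger pad.
Only numpy, scipy, OpenCV 4.12 (cv2) and the standard library are available. Lean on these libraries where they do the work, as an engineer would, in place of code of your own. Each camera call takes 0.05 s, during which the arm holds its last target. There are 200 camera calls.

## Working session

There is one attempt and no reset: what is moved stays moved. The work goes in short steps, Python scripts to look and compute and a tool call to move; the robot and the scene stay as the last step left them, time stands still between calls to the robot, and variables do not carry over. Pictures are saved under pics/ and viewed, at most 10 in all, crops included, and the job is handed in when it is done.

Besides the shell and the picture viewer there is one more tool, called after "Call:" as a command line: name --argument value ..., lists and objects as JSON in quotes. servo_tool: Moves the arm, as the interface text tells. Its arguments: {"type":"object","properties":{"increments":{"type":"array","items":{"type":"array","items":{"type":"array","items":{"type":"number"}}}},"claw":{"type":"number"},"newtons":{"type":"number"}},"required":["increments"]}

```bash
mkdir -p pics
python3 - <<'E'
from bench import *
import cv2
for n in("top","side"):
    cv2.imwrite(f"pics/{n}0.png",snapshot(n)); c=camera_params(n); print(n,c)
s=read_state();print(s["t"],s["tcp_pos"],s["tcp_rot"],s["grip_width"])
E
```

```text
top {'fx': 604.5092267841007, 'fy': 604.5092267841007, 'cx': 317.5824596246663, 'cy': 240.71064647057082, 'distortion': array([-0.03282936,  0.        ,  0.        ,  0.        ,  0.        ]), 'world_from_camera': array([[ 2.07816250e-02, -9.80828957e-01,  1.93759339e-01,
         4.13009382e+02],
       [-9.99776692e-01, -2.11304479e-02,  2.66460331e-04,
         3.55057262e+01],
       [ 3.83286961e-03, -1.93721609e-01, -9.81049055e-01,
         1.19269230e+03],
       [ 0.00000000e+00,  0.00000000e+00,  0.00000000e+00,
         1.00000000e+00]])}
side {'fx': 516.8925078981914, 'fy': 516.8925078981914, 'cx': 314.23108026267016, 'cy': 230.59419186885646, 'distortion': array([-0.02011134,  0.        ,  0.        ,  0.        ,  0.        ]), 'world_from_camera': array([[ 9.53782207e-01, -1.63616129e-01,  2.52050122e-01,
         3.26045596e+02],
       [-2.99700715e-01, -5.79026749e-01,  7.58226553e-01,
        -9.10115864e+02],
       [ 2.18856693e-02, -7.98722597e-01, -6.01301281e-01,
         8.42219376e+02],
       [ 0.00000000e+00,  0.00000000e+00,  0.00000000e+00,
         1.00000000e+00]])}
0.1 [191.95900652 541.49357947 222.22456825] [[-9.42487779e-01  3.34239754e-01 -7.56764653e-04]
 [ 3.34240535e-01  9.42486676e-01 -1.45971384e-03]
 [ 2.25346207e-04 -1.62870388e-03 -9.99998648e-01]] 85.3249171165453
```

View pics/top0.png

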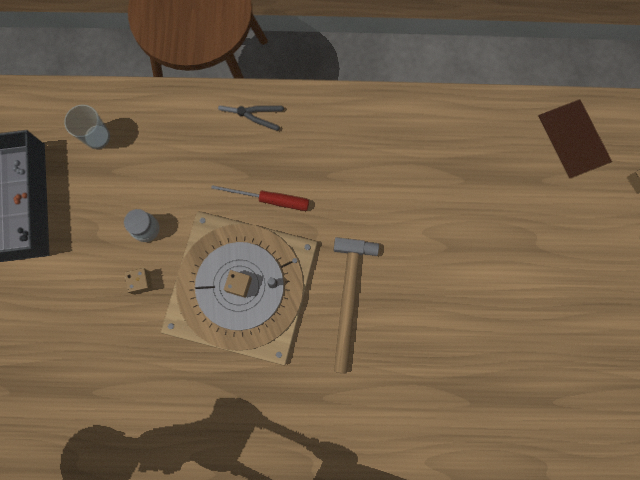

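View pics/side0.png

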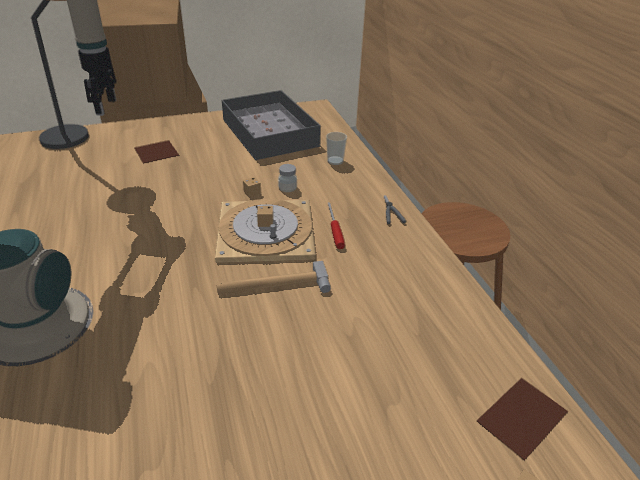

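The top view shows the disc centred near (239,286), index mark at (195..215,288), peg at (272,282), and long target line at about (282..297,262..267). I'll enlarge it.

```bash
cat > h.py <<'E'
from bench import *
import cv2, numpy as np
def ray(n,uv,z):
    c=camera_params(n);K=np.array([[c["fx"],0,c["cx"]],[0,c["fy"],c["cy"]],[0,0,1]])
    x,y=cv2.undistortPoints(np.array([[uv]],float),K,c["distortion"])[0,0]
    T=c["world_from_camera"];d=T[:3,:3]@[x,y,1];o=T[:3,3]
    return (o+d*(z-o[2])/d[2])[:2]
def crop(n,u,v,w,h,k,f):
    im=snapshot(n)[v:v+h,u:u+w]
    cv2.imwrite(f,cv2.resize(im,None,fx=k,fy=k,interpolation=cv2.INTER_CUBIC))
E
python3 - <<'E'
from h import *
crop("top",160,210,160,120,5,"pics/c1.png")
E
```

```text
(no output)
```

View pics/c1.png

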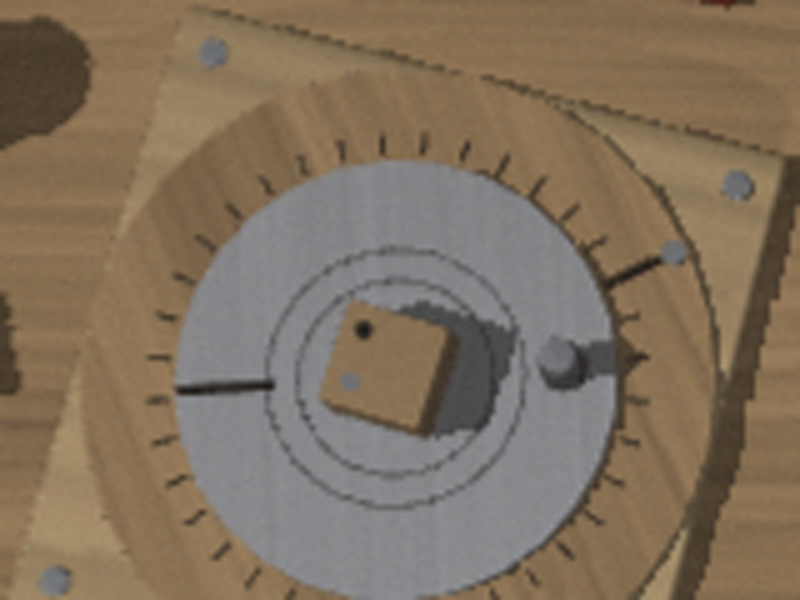

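The crop shows index mark (178,390)–(273,384), target line (610,284)–(662,259) with stud (674,253), peg top (558,356), and disc rim x from 176 to 618, y from 159 to 600.

Run:
```python
from h import *
f=lambda p,z:ray("top",((p[0]+.5)/5-.5+160,(p[1]+.5)/5-.5+210),z)
c=f((397,379.5),31);a=lambda p:np.degrees(np.arctan2(*(p-c)[::-1]))
for n,p,z in[("idx",(178,390),31),("idxin",(273,384),31),("tin",(610,284),24),("tout",(662,259),24),("stud",(674,253),24),("peg",(560,358),65),("cube",(385,370),71)]:
    q=f(p,z);print(n,q.round(1),np.linalg.norm(q-c).round(1),a(q).round(1))
print("c",c)
s=[ray("side",p,z) for p,z in [((272.5,226),65),]];print(s)
print("hammer",ray("top",(350,250),10),ray("top",(343,370),10),"driver",ray("top",(308,205),10),"jar",ray("top",(138,217),70),"cube2",ray("top",(137,280),40))
```

```text
idx [545.1 270.1] 84.6 94.0
idxin [548.2 233.5] 47.9 93.3
tin [591.2 105.1] 90.1 -63.6
tout [601.5  85. ] 112.6 -63.4
stud [604.   80.4] 117.9 -63.3
peg [556.4 120.5] 65.4 -85.3
cube [549.7 185.2] 1.4 -157.7
c [551.03753609 185.6995592 ]
[array([556.21275635, 116.98069313])]
hammer [629.15475849 -29.02285553] [395.11496103 -18.12682807] driver [719.61350256  56.68557357] jar [673.53449507 379.93400454] cube2 [556.20775913 381.34192642]
```

Call:
servo_tool --increments '[[[-0.0318,-0.0165,0,0],[-0.0318,-0.0165,0,0],[-0.0318,-0.0165,0,0],[-0.0318,-0.0165,0,0],[-0.0318,-0.0165,0,0],[-0.0318,-0.0165,0,0],[-0.0318,-0.0165,0,0],[-0.0318,-0.0165,0,0]]]' --claw 0 --newtons 20

```text
t: 0.95
tcp_pos: [388.5, 331.2, 222.8]
tcp_rot: [[-0.942, 0.334, -0.0], [0.334, 0.942, -0.0], [0.0, -0.0, -1.0]]
force: [-0.1, 1.6, 0.2]
grip_width: 0.3
grip_force: 0.0
```

Call:
servo_tool --increments '[[[-0.0318,-0.0165,0,0],[-0.0318,-0.0165,0,0],[-0.0318,-0.0165,0,0],[-0.0318,-0.0165,0,0],[-0.0318,-0.0165,0,0],[-0.0318,-0.0165,0,0],[-0.0318,-0.0165,0,0],[-0.0318,-0.0165,0,0]]]'

```text
t: 1.75
tcp_pos: [584.2, 121.9, 222.7]
tcp_rot: [[-0.942, 0.334, -0.001], [0.334, 0.942, 0.0], [0.001, -0.0, -1.0]]
force: [0.8, 1.2, -0.2]
grip_width: -0.3
grip_force: 0.0
```

Call:
servo_tool --increments '[[[0,0,0.01,-6],[0,0,0.01,-6],[0,0,0.01,-6],[0,0,0.01,-5.5],[0,0,0.02,0],[0,0,0.02,0],[0,0,0,0],[0,0,0,0]]]'

```text
t: 2.55
tcp_pos: [583.4, 123.1, 142.9]
tcp_rot: [[-0.998, -0.069, -0.001], [-0.069, 0.998, -0.0], [0.001, 0.0, -1.0]]
force: [-0.3, 0.6, 0.7]
grip_width: 0.0
grip_force: 0.0
```

Call:
servo_tool --increments '[[[0,0,0.02,0],[0,0,0.02,0],[0,0,0.02,0],[0,0,0.015,0],[0,0,0.01,0],[0,0,0,0],[0,0,0,0],[0,0,0,0]]]'

```text
t: 3.35
tcp_pos: [584.5, 123.2, 59.2]
tcp_rot: [[-0.998, -0.069, 0.002], [-0.069, 0.998, 0.0], [-0.002, 0.0, -1.0]]
force: [-0.3, -0.3, -0.1]
grip_width: 0.2
grip_force: 0.0
```

Run:
```python
from h import *
crop("side",195,160,160,120,5,"pics/c2.png")
```

```text
(no output)
```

View pics/c2.png

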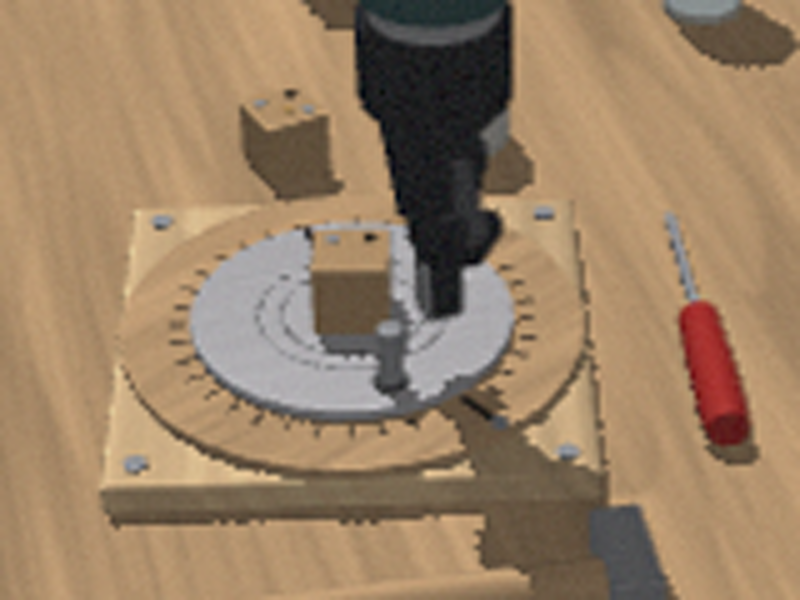

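Fingers hang to the right of the peg (peg top crop (390,328); fingertip bottom about (440,317)). Checking that against projection.

Run:
```python
from h import *
for n in["side"]:
    c=camera_params(n);K=np.array([[c["fx"],0,c["cx"]],[0,c["fy"],c["cy"]],[0,0,1]]);W=np.linalg.inv(c["world_from_camera"])
    P=np.array([[584.5,123.2,z] for z in(35,45,55,65)]+[[555.5,121,65],[555.5,121,31],[551,185.7,71]])
    print((cv2.projectPoints(P,cv2.Rodrigues(W[:3,:3])[0],W[:3,3],K,c["distortion"])[0][:,0]-[195,160])*5)
print(read_state()["tcp_pos"])
crop("top",160,210,160,120,5,"pics/c3.png")
```

```text
[[439.54539616 360.99010531]
 [439.26221665 345.48337663]
 [438.97669206 329.83562591]
 [438.6887947  314.04499082]
 [384.23312482 325.67972775]
 [386.04791163 378.96536132]
 [346.16694481 247.18688425]]
[584.42318655 123.1770823   59.17209013]
```

View pics/c3.png

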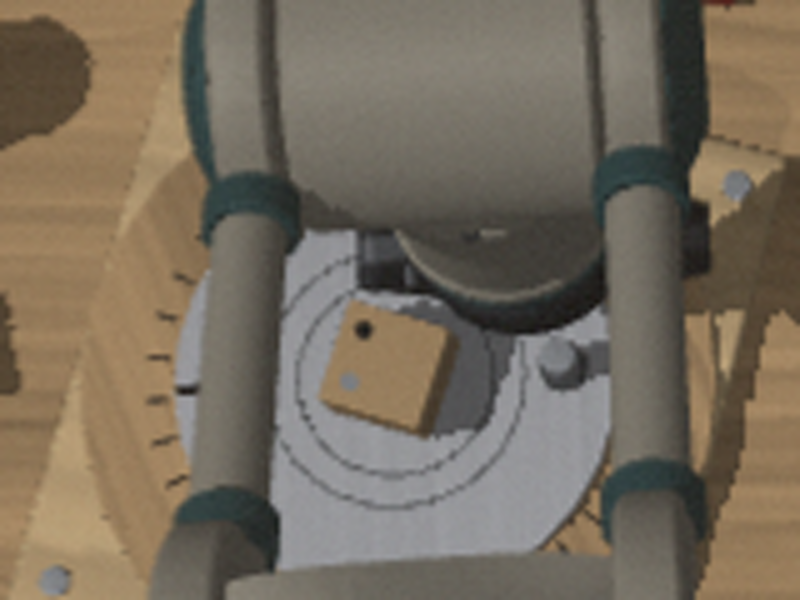

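The fingertip seems higher in the picture than projected. I'll look closer.

Run:
```python
from h import *
crop("side",255,160,60,80,7.5,"pics/c4.png")
```

```text
(no output)
```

View pics/c4.png

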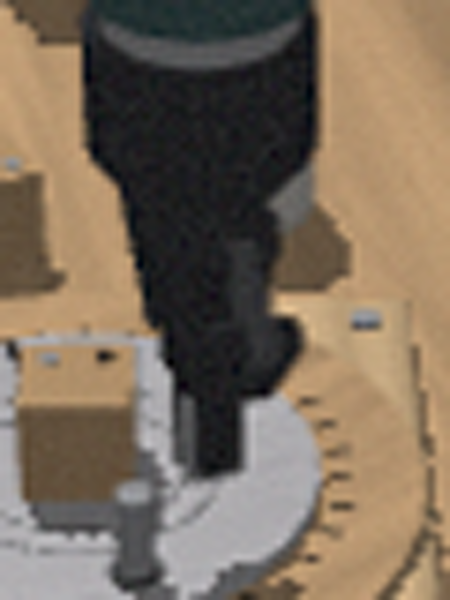

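The fingers appear to be shut, with the tip level with or above the peg top, so it may sit higher than nominal. I'll lower by 8 mm, which is safe under either reading, and creep toward the peg.

Call:
servo_tool --increments '[[[0,0,0.004,0],[0,0,0.004,0],[0.002,0,0,0],[0.002,0,0,0],[0.002,0,0,0],[0.002,0,0,0],[0.001,0,0,0],[0,0,0,0]]]'

```text
t: 4.3
tcp_pos: [575.0, 122.5, 50.2]
tcp_rot: [[-0.998, -0.069, 0.001], [-0.069, 0.998, 0.0], [-0.001, 0.0, -1.0]]
force: [1.9, 0.2, -1.0]
grip_width: 0.0
grip_force: 0.6
```

Run:
```python
from h import *
a=snapshot("side")[160:240,235:315];b=snapshot("top")[210:330,160:320]
cv2.imwrite("pics/c5.png",cv2.resize(a,None,fx=7.5,fy=7.5,interpolation=cv2.INTER_CUBIC))
```

```text
(no output)
```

View pics/c5.png

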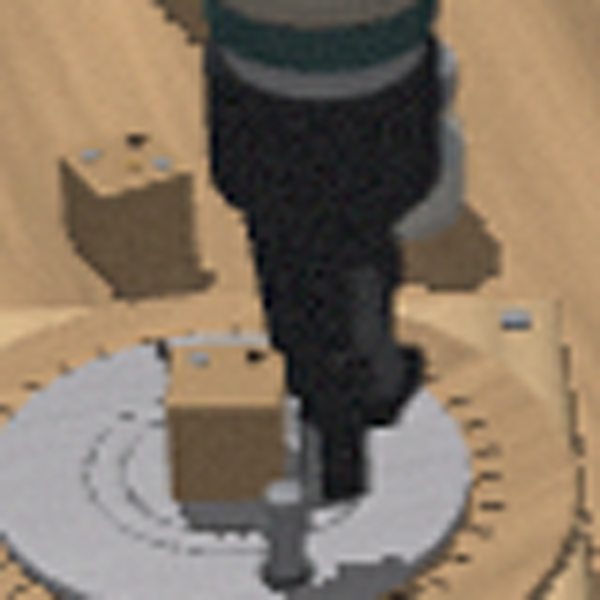

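Tip bottom now at crop (335,500), beside the peg (top (285,493), foot (285,578)). Light contact is likely. I'll lower 3 mm more and begin a small arc push.

Call:
servo_tool --increments '[[[0,0,0.003,0],[0.0005,0,0,0],[0.0011,-0.0003,0,1],[0.0011,-0.0003,0,1],[0.0011,-0.0003,0,1],[0.0011,-0.0003,0,1],[0.0011,-0.0003,0,1],[0,0,0,0]]]'

```text
t: 5.2
tcp_pos: [568.4, 120.7, 47.1]
tcp_rot: [[-1.0, 0.018, -0.0], [0.018, 1.0, -0.0], [0.0, -0.0, -1.0]]
force: [2.3, -0.2, 0.6]
grip_width: -0.2
grip_force: 1.5
```

Run:
```python
from h import *
a=snapshot("side")[160:240,235:315]
b=snapshot("top")[240:320,170:250];r=lambda i:cv2.resize(i,(400,400),interpolation=cv2.INTER_CUBIC)
cv2.imwrite("pics/c6.png",np.hstack([r(a),r(b)]))
```

```text
(no output)
```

View pics/c6.png

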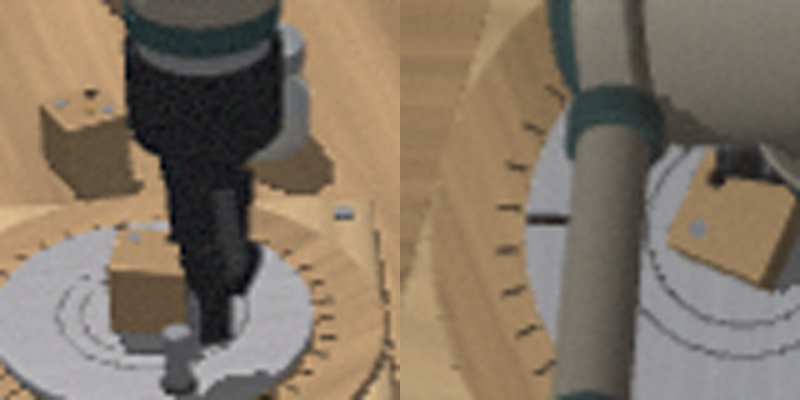

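The disc turned about 5° (mark at full-image (199,283.6)), and the cube rides along. Continuing the arc.

Call:
servo_tool --increments '[[[0.0023,-0.0006,0,2],[0.0023,-0.0006,0,2],[0.0023,-0.0006,0,2],[0.0023,-0.0006,0,2],[0.0023,-0.0006,0,2],[0.0023,-0.0006,0,2],[0.0023,-0.0006,0,2],[0.0023,-0.0006,0,2]]]'

```text
t: 6.1
tcp_pos: [550.0, 118.5, 47.1]
tcp_rot: [[-0.956, 0.294, 0.001], [0.294, 0.956, -0.0], [-0.001, 0.0, -1.0]]
force: [3.9, -0.5, -0.2]
grip_width: -0.3
grip_force: 1.8
```

Call:
servo_tool --increments '[[[0.0023,-0.0006,0,2],[0.0023,-0.0006,0,2],[0.0023,-0.0006,0,2],[0.0023,-0.0006,0,2],[0.0023,-0.0006,0,2],[0.0023,-0.0006,0,2],[0.0023,-0.0006,0,2],[0.0023,-0.0006,0,2]]]'

```text
t: 6.9
tcp_pos: [531.5, 121.6, 47.1]
tcp_rot: [[-0.838, 0.546, 0.001], [0.546, 0.838, 0.0], [-0.001, 0.001, -1.0]]
force: [4.9, 0.1, -1.3]
grip_width: 0.5
grip_force: 1.8
```

```bash
cat >> h.py <<'E'
C=np.array([551.,185.7])
def where():
    s=read_state();R=s["tcp_rot"];d=s["tcp_pos"][:2]-C
    psi=np.degrees(np.arctan2(R[1,0],R[0,0]))
    print("psi",psi.round(1),"tool-frame lag,radial",(R[:2,:2].T@d).round(1),"z",s["tcp_pos"][2].round(1),"F",s["force"].round(1),"t",s["t"])
E
python3 -c "
from h import *
where()"
```

```text
psi 146.9 tool-frame lag,radial [-18.7 -64.3] z 47.1 F [ 4.9  0.1 -1.3] t 6.9
```

Call:
servo_tool --increments '[[[0.0023,-0.0006,0,2],[0.0023,-0.0006,0,2],[0.0023,-0.0006,0,2],[0.0023,-0.0006,0,2],[0.0023,-0.0006,0,2],[0.0023,-0.0006,0,2],[0.0023,-0.0006,0,2],[0.0023,-0.0006,0,2]]]'

```text
t: 7.7
tcp_pos: [514.6, 129.6, 47.1]
tcp_rot: [[-0.655, 0.756, 0.001], [0.756, 0.655, -0.0], [-0.001, 0.001, -1.0]]
force: [4.8, -1.1, -1.7]
grip_width: 0.1
grip_force: 1.7
```

Call:
servo_tool --increments '[[[0.0023,-0.0006,0,2],[0.0023,-0.0006,0,2],[0.0023,-0.0006,0,2],[0.0023,-0.0006,0,2],[0.0023,-0.0006,0,2],[0.0023,-0.0006,0,2],[0.0023,-0.0006,0,2],[0.0023,-0.0006,0,2]]]'

```text
t: 8.5
tcp_pos: [500.1, 141.8, 47.1]
tcp_rot: [[-0.421, 0.907, 0.001], [0.907, 0.421, -0.001], [-0.001, 0.0, -1.0]]
force: [3.5, -2.9, -0.6]
grip_width: 0.4
grip_force: 1.7
```

Call:
servo_tool --increments '[[[0.0023,-0.0006,0,2],[0.0023,-0.0006,0,2],[0.0023,-0.0006,0,2],[0.0023,-0.0006,0,2],[0.0023,-0.0006,0,2],[0.0023,-0.0006,0,2],[0.0023,-0.0006,0,2],[0.0023,-0.0006,0,2]]]'

```text
t: 9.3
tcp_pos: [489.4, 157.4, 47.1]
tcp_rot: [[-0.155, 0.988, -0.0], [0.988, 0.155, -0.002], [-0.002, -0.0, -1.0]]
force: [3.5, -2.7, -0.0]
grip_width: 0.2
grip_force: 1.6
```

```bash
python3 -c "
from h import *
where()
a=snapshot('side')[160:240,200:320]
b=snapshot('top')[210:330,160:320]
cv2.imwrite('pics/c7.png',np.hstack([cv2.resize(a,(400,267)),cv2.resize(b,(400,300))[:267]]))"
```

```text
psi 98.9 tool-frame lag,radial [-18.4 -65.2] z 47.1 F [ 3.5 -2.7 -0. ] t 9.3
```

View pics/c7.png

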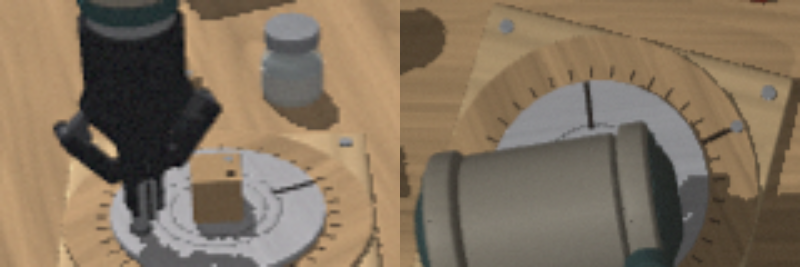

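Tracking well: the index mark end is at panel (587,82), the cube is centred, and the knuckles are clear of it. Continuing to about 9° short.

Call:
servo_tool --increments '[[[0.0023,-0.0006,0,2],[0.0023,-0.0006,0,2],[0.0023,-0.0006,0,2],[0.0023,-0.0006,0,2],[0.0023,-0.0006,0,2],[0.0023,-0.0006,0,2],[0.0023,-0.0006,0,2],[0.0023,-0.0006,0,2]]]'

```text
t: 10.2
tcp_pos: [483.4, 175.5, 46.9]
tcp_rot: [[0.122, 0.992, -0.002], [0.992, -0.122, -0.002], [-0.002, -0.001, -1.0]]
force: [1.7, -3.8, 1.0]
grip_width: 0.1
grip_force: 1.7
```

Call:
servo_tool --increments '[[[0.0023,-0.0006,0,2],[0.0023,-0.0006,0,2],[0.0023,-0.0006,0,2],[0.0023,-0.0006,0,2],[0.0023,-0.0006,0,2],[0.0023,-0.0006,0,2],[0.0023,-0.0006,0,2],[0.0023,-0.0006,0,2]]]'

```text
t: 11.0
tcp_pos: [482.1, 194.1, 46.7]
tcp_rot: [[0.391, 0.92, -0.004], [0.92, -0.391, -0.003], [-0.004, -0.002, -1.0]]
force: [-0.4, -4.6, 2.2]
grip_width: -0.3
grip_force: 1.7
```

Call:
servo_tool --increments '[[[0.0023,-0.0006,0,2],[0.0023,-0.0006,0,2],[0.0023,-0.0006,0,2],[0.0023,-0.0006,0,2],[0.0023,-0.0006,0,2],[0.0023,-0.0006,0,2],[0.0023,-0.0006,0,2],[0.0023,-0.0006,0,2]]]'

```text
t: 11.8
tcp_pos: [486.2, 212.2, 46.5]
tcp_rot: [[0.63, 0.777, -0.006], [0.777, -0.63, -0.003], [-0.006, -0.003, -1.0]]
force: [-1.4, -2.8, 1.5]
grip_width: 0.2
grip_force: 1.7
```

Call:
servo_tool --increments '[[[0.0023,-0.0006,0,2],[0.0023,-0.0006,0,2],[0.0023,-0.0006,0,2],[0.0023,-0.0006,0,2],[0.0023,-0.0006,0,2],[0.0023,-0.0006,0,2],[0.0023,-0.0006,0,2],[0,0,0,0]]]'

```text
t: 12.6
tcp_pos: [494.3, 227.0, 46.3]
tcp_rot: [[0.798, 0.602, -0.006], [0.602, -0.798, -0.002], [-0.006, -0.002, -1.0]]
force: [-2.1, -3.2, 1.5]
grip_width: -0.2
grip_force: 1.7
```

```bash
python3 -c "
from h import *
where()
crop('top',220,230,90,75,8,'pics/c8.png')"
```

```text
psi 37.0 tool-frame lag,radial [-20.4 -67.1] z 46.3 F [-2.1 -3.2  1.5] t 12.6
```

View pics/c8.png

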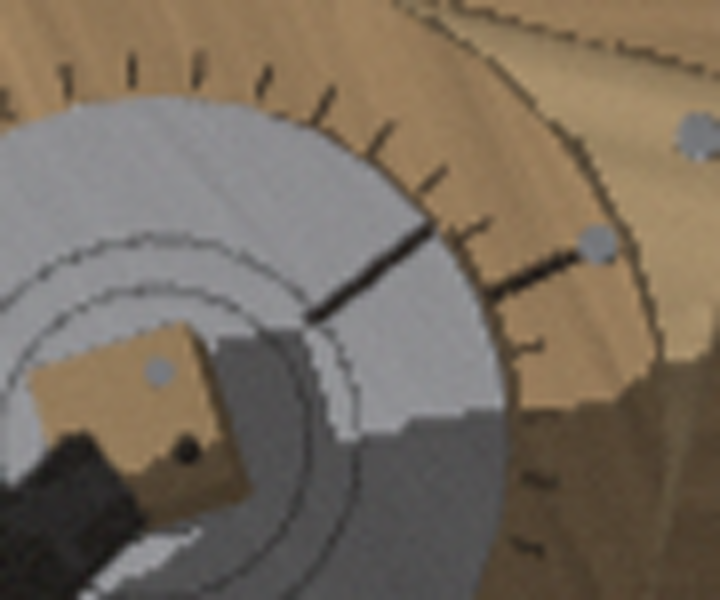

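The index mark runs (310,320)–(433,228), and the target line (495,297)–(575,258) ends at the stud (598,244). It's still short, so I'll compute by how much.

```bash
python3 -c "
from h import *
f=lambda p,z:ray('top',((p[0]+.5)/8-.5+220,(p[1]+.5)/8-.5+230),z)
for p,z in[((433,228),31),((310,320),31),((495,297),24),((575,258),24),((598,244),26)]:
    d=f(p,z)-C;print(d.round(1),np.hypot(*d).round(1),np.degrees(np.arctan2(d[1],d[0])).round(2))
a=f((433,228),31)-f((310,320),31);b=f((598,244),26)-f((495,297),24)
print([np.degrees(np.arctan2(v[1],v[0])) for v in(a,b)])"
```

```text
[ 55.2 -65.1] 85.3 -49.73
[ 31.9 -36.1] 48.2 -48.5
[ 39.6 -80.3] 89.6 -63.77
[ 49.6 -99.6] 111.3 -63.51
[  52.9 -105.2] 117.8 -63.3
[np.float64(-51.323122930573554), np.float64(-61.812648968671006)]
```

Remaining turn is about 14°. My picture viewings are used up, so a polar intensity scan with the calibration will measure both marks from here. I'll test it on the present pose while advancing 10°.

```bash
cat >> h.py <<'E'
def scan(lo=-75,hi=-40):
    c=camera_params("top");K=np.array([[c["fx"],0,c["cx"]],[0,c["fy"],c["cy"]],[0,0,1]]);W=np.linalg.inv(c["world_from_camera"])
    g=cv2.cvtColor(snapshot("top"),cv2.COLOR_BGR2GRAY).astype(np.float32);th=np.arange(lo,hi,.1);t=np.radians(th)
    for n,r,z in(("index",(56,80),31.),("target",(97,109),24.)):
        R=np.linspace(*r,25)
        P=np.stack([C[0]+np.outer(R,np.cos(t)),C[1]+np.outer(R,np.sin(t)),np.full((25,len(t)),z)],-1).reshape(-1,3)
        uv=cv2.projectPoints(P,cv2.Rodrigues(W[:3,:3])[0],W[:3,3],K,c["distortion"])[0].reshape(25,-1,2).astype(np.float32)
        m=cv2.remap(g,uv[...,0],uv[...,1],cv2.INTER_CUBIC)
        for part in(m[:13],m[12:],m):
            p=part.mean(0);i=p.argmin();s=slice(max(i-35,0),i+36);w=np.clip(np.median(p[s])-8-p[s],0,None)
            print(n,"min",th[i].round(1),"centroid",((w*th[s]).sum()/w.sum()).round(2),"depth",(np.median(p)-p[i]).round(0))
E
python3 -c "
from h import *
scan()"
```

```text
index min -49.4 centroid -49.32 depth 107.0
index min -49.6 centroid -49.5 depth 106.0
index min -49.5 centroid -49.42 depth 107.0
target min -63.3 centroid -63.14 depth 92.0
target min -63.2 centroid -63.11 depth 87.0
target min -63.2 centroid -63.13 depth 90.0
```

Call:
servo_tool --increments '[[[0.0018,-0.0005,0,1.5],[0.0018,-0.0005,0,1.5],[0.0018,-0.0005,0,1.5],[0.0018,-0.0005,0,1.5],[0.0018,-0.0005,0,1.5],[0.0018,-0.0005,0,1.5],[0.0018,-0.0005,0,1.5],[0,0,0,0]]]'

```text
t: 13.5
tcp_pos: [506.3, 238.1, 46.9]
tcp_rot: [[0.895, 0.445, 0.0], [0.445, -0.895, 0.0], [0.0, -0.0, -1.0]]
force: [-3.9, 0.3, -1.7]
grip_width: -0.1
grip_force: 1.5
```

```bash
python3 -c "
from h import *
where();scan()"
```

```text
psi 26.4 tool-frame lag,radial [-16.7 -66.8] z 46.9 F [-3.9  0.3 -1.7] t 13.5
index min -62.9 centroid -62.82 depth 108.0
index min -63.1 centroid -63.08 depth 104.0
index min -63.0 centroid -62.96 depth 106.0
target min -63.3 centroid -63.17 depth 95.0
target min -63.3 centroid -63.13 depth 89.0
target min -63.3 centroid -63.15 depth 92.0
```

Aligned to about 0.2°. Backing off along −x, then rising.

Call:
servo_tool --increments '[[[-0.002,0,0,0],[-0.004,0,0,0],[-0.006,0,0,0],[-0.006,0,0,0],[0,0,0,0],[0,0,-0.01,0],[0,0,-0.02,0],[0,0,-0.02,0]]]'

```text
t: 14.35
tcp_pos: [490.3, 229.8, 98.1]
tcp_rot: [[0.895, 0.446, 0.0], [0.446, -0.895, 0.0], [0.0, 0.0, -1.0]]
force: [0.3, -0.1, 0.8]
grip_width: 0.1
grip_force: 0.0
```

Call:
servo_tool --increments '[[[0,0,-0.02,0],[0,0,-0.02,0],[0,0,-0.02,0],[-0.02,0,-0.02,0],[-0.02,0,-0.02,0],[-0.02,0,0,0],[-0.02,0,0,0],[0,0,0,0]]]'

```text
t: 15.15
tcp_pos: [416.4, 193.3, 198.1]
tcp_rot: [[0.895, 0.446, 0.0], [0.446, -0.895, -0.0], [0.0, 0.0, -1.0]]
force: [0.2, -0.2, 0.5]
grip_width: 0.2
grip_force: 0.0
```

```bash
python3 -c "
from h import *
where();scan()"
```

```text
psi 26.5 tool-frame lag,radial [-117.2  -66.8] z 198.1 F [ 0.2 -0.2  0.5] t 15.15
index min -62.9 centroid -62.85 depth 100.0
index min -63.2 centroid -63.09 depth 99.0
index min -63.1 centroid -62.98 depth 100.0
target min -63.3 centroid -63.18 depth 91.0
target min -63.3 centroid -63.11 depth 84.0
target min -63.3 centroid -63.15 depth 88.0
```

The mark stays aligned within about 0.3°, under 1 mm at the rim, and the arm is clear.

```bash
python3 -c "
from bench import *
print(sign_off())"
```

```text
the job is handed in; nothing more can be done
None
```

I pushed the disc round by its peg until the index mark stood about 0.2° (roughly 0.3 mm at the rim) from the target line, then moved the arm clear and handed the job in. The cube was still on the disc in the last picture I viewed, taken about 14° before the end; I didn't check it or the objects beside the turntable after that.

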